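Photograph the finished pendant with the inspection camera

ROBOT

A 6-joint arm with a two-finger parallel gripper is mounted at the origin on the work surface. World frame = base frame: x ahead of the robot, y to its left, z up, the work surface at z = 0. Lengths are in m, angles in rad, forces in N, time in s.
With the tool pointing down it reaches from about 0.4 to 0.825 m from the base axis. Payload 7 kg.
Tool frame: the origin (TCP) lies at the very end of the fingers, on their centre line; the grasp point (between the pads) lies 19 mm behind it; z points along the fingers, y is the line along which they close (so a half turn about z gives the same grasp; the last joint's range is limited). The gripper opens to 88 mm and grips with 3 to 60 N. Pads are 19 mm wide; open, the fingers measure 130 mm over their backs; the gripper's body (78 mm by 193 mm) begins 47 mm behind the grasp point.
Start: joints at [1.525, 0.359, 0.012, 0, -1.224, -0.288], TCP at [0.221, 0.638, 0.227] pointing down, gripper open.
Joint ranges: [-3.07, 3.07], [-1.43, 2.12], [-1.02, 1.25], [-3.03, 1.67], [-3.05, -0], [-3.03, 3.03]. Speed limits (rad/s): [2.39, 2.39, 3.01, 3.14, 3.14, 3.14].

INTERFACE

Orientations are given as [roll, pitch, yaw] about the fixed x, y, z axes, in that order (R = Rz(yaw) Ry(pitch) Rx(roll)).
In Python, from station import env gives the robot as it stands. The module is installed in compiled form; this text tells all that it offers.
- The arm moves only by the tool move_arm, never from a script. Its argument "targets" is one flat list of numbers, 7 for each row, row after row: the opening in per cent of the stroke, from 0 (shut) to 100 (fully open), then the shift along the world's x, y, z in m, then the turn, a rotation vector about the world's x, y, z in rad. In form: [grip, dx, dy, dz, wx, wy, wz, grip, dx, dy, dz, wx, wy, wz, ...]. A call has 1 to 20 rows; each row shifts and turns the commanded pose from where the row before left it; what a row does not reach is not made up. A row lasts 1/10 s, in which the tool goes at most 50 mm and 8.59 degrees, less where a joint would pass 70% of its speed; a pose out of reach is approached as far as the arm can. A call is refused whole if a number of a shift passes 0.05 or a number of a turn 0.15, either way. A call with a gripper value outside its range is refused whole. The fingers move at their own pace and stop on an object; the grip force is fixed at half the most. Time passes only in rows, so rows that do not move let the fingers close. It gives the time, the measured TCP pose, the force, the opening and the grip force at its end, in the units of the state.
- env.read_state(): the state, without advancing time (a new reading comes with each control period).
- env.snapshot(name): name is "scene" or "top"; returns the picture (384x512x3 uint8, blue, green, red); there is no depth.
- env.camera_params(name): a dict with "camera_matrix" (3x3 intrinsics, pixels), "origin" and "orientation" of the camera in the world. Camera axes: x right, y down, z forward; pixel columns grow to the right and rows downward; lengths in m; the calibration is good to about 2 mm. A picture is of the moment at which its call begins. camera_params takes no time and is no camera call.
- env.sign_off(): hands the job in; it is judged then, once.
Trained networks look in the newest picture that a camera, given by its name, has taken for a name from the list of things; names that differ only in an ending like _2 or _b are one class to them, and where a whole thing is asked for, a point or a joint stands for the part that bears it (a point fixed in the world has none). Each returns a list of dicts, best first, with "score" (0 to 1); they miss things now and then, are a little off and sometimes report something else, mostly with a low value. They report only what shows in the picture. A call takes as long as a camera call. They do not tell look-alikes from the thing itself.
- env.silhouettes(camera, query): "region" (384x512 bool, what is visible of it) and "box" ([left, top, right, bottom] in pixels, round what is visible of it).
The state is a dict: "clock": time; "joints": joint angles; "qvel": joint speeds; "joint_efforts": joint torques, N m; "tool_pos": TCP position; "ee_rot": TCP orientation; "wrist_force": force on the tool from outside, world axes, zero at the start; "moment": the same for the moment, N m; "gripper_width": finger opening in m; "grasp_force": force on a finger pad.
Only numpy, scipy, OpenCV 4.12 (cv2) and the standard library are available. Lean on these libraries where they do the work, as an engineer would, in place of code of your own. Each camera call takes 0.05 s, during which the arm holds its last target. There are 200 camera calls.

TASK

Take an inspection picture of the oval pendant on the jeweller's bench: pick up the hand-held camera from its rubber mat and hold it still for two seconds with the lens looking straight down at the middle of the pendant from about 5 cm above it, never letting the camera touch the pendant or its block. Then set the camera down gently (no dropping) on its mat, lens down and lying as it was, and let go.

Things in the scene. Friction and masses are not known exactly. Their poses are not given: they have to be found in the camera images.
- camera_grip (a point): Centre of the grey handle (level bar 150 x 24 mm, 26 mm high) of the loose hand-held camera, about 180 to 290 g, balanced near this point, 35 mm above the face it stands on. x along the handle to the black round head (46 mm across, 56 mm high), y across, z up. It reaches 108 mm to the head's end and 80 mm to the tail. It stands on the head's flat lower end and a small foot under the tail.
- camera_lens (a point): The camera's lens: centre of the flat lower end of its round head, 85 mm along +x and 35 mm below camera_grip. It looks along -z, square to the handle, so with the handle level it looks straight down. Axes as camera_grip.
- pendant (a point): Middle of the top face of the brass pendant: flat, with long rounded ends (44 x 28 mm, 4 mm thick, small loop at one end), fixed on a dark steel block 55 x 55 mm, 22 mm high, fixed to the bench; the point is 26 mm above the bench. x along the pendant, z up. Two like blocks in the same row hold other brass pieces, not wanted: a plain finger ring and a square brooch.
- mat_top (a point): Centre of the top face of the black rubber mat where the camera lies at the start and must lie at the end: 230 mm (its x) by 140 mm (its y), 6 mm thick, fixed flat on the bench, z up. The camera starts lying along the mat's x, head towards +x, its tail end near the mat's edge.
Not all that is in view belongs to the job. Leave any blue or brown look-alike of the part that bears pendant alone.

How it is judged:
On the way:
1. the camera is held still above the pendant, its lens looking straight down at the pendant's middle (within 15 mm sideways, 25 to 80 mm above it, within 10 degrees of straight down) for 1.5 s (horizontal distance between camera_lens and pendant below 0.015 m and z of camera_lens in the frame of pendant between 0.025 and 0.08 m and angle between camera_lens's own z axis and vertical below 0.175 rad and linear speed of camera below 0.03 m/s and angular speed of camera below 0.3 rad/s), for 1.5 s.
At the end, for the whole second after the job is handed in: The camera is released, at rest and level (6 degrees) on the mat, head to the mat's +x: from the mat's centre its grip point lies -45 to 25 mm along and within 50 mm across, its lens over 30 mm along and within 65 mm across (x of camera_grip in the frame of mat_top between -0.045 and 0.025 m and y of camera_grip in the frame of mat_top between -0.05 and 0.05 m and z of camera_grip in the frame of mat_top between 0.03 and 0.04 m and x of camera_lens in the frame of mat_top above 0.03 m and y of camera_lens in the frame of mat_top between -0.065 and 0.065 m and angle between camera_grip's own z axis and vertical below 0.1 rad and linear speed of camera below 0.02 m/s); the robot touches nothing.
It fails at once if the camera touches the pendant or its block (contact force between camera and pendant_block above 0.5 N).
It fails at once if the camera is dropped (falls free from more than about 12 mm) (linear speed of camera above 0.5 m/s and contact force between the fingers and camera below 0.1 N).
It also fails if it takes over 53 s, if anything falls off the work surface, if the arm or the gripper's body presses on something with over 40 N, if the wrist force passes 120 N, or if a joint passes its speed limit or range.

## Working session

There is one attempt and no reset: what is moved stays moved. The work goes in short steps, Python scripts to look and compute and a tool call to move; the robot and the scene stay as the last step left them, time stands still between calls to the robot, and variables do not carry over. Pictures are saved under pics/ and viewed, at most 10 in all, crops included, and the job is handed in when it is done.

Besides the shell and the picture viewer there is one more tool, called after ">>>" by a JSON object that holds its "name" and its "arguments". move_arm: Moves the arm, as the interface text tells. Its arguments: {"type":"object","properties":{"targets":{"type":"array","items":{"type":"number"}}},"required":["targets"]}

```bash
mkdir -p pics; cat > h.py <<'E'
import numpy as np, cv2
from scipy.spatial.transform import Rotation as R
from station import env
def cam(n):
    p=env.camera_params(n); o=np.array(p["orientation"],float)
    M=R.from_euler('xyz',o).as_matrix() if o.size==3 else (o if o.shape==(3,3) else None)
    return np.array(p["camera_matrix"]),np.array(p["origin"]),M
def pix2w(n,uv,z):
    K,o,M=cam(n); d=np.linalg.inv(K)@np.c_[np.atleast_2d(uv),np.ones(len(np.atleast_2d(uv)))].T
    d=(M@d).T; return o+d*((z-o[2])/d[:,2])[:,None]
def w2pix(n,P):
    K,o,M=cam(n); q=(K@M.T@(np.atleast_2d(P)-o).T).T; return q[:,:2]/q[:,2:]
E
python3 - <<'E'
from h import *
for n in("top","scene"):
    cv2.imwrite(f"pics/{n}0.png",env.snapshot(n)); p=env.camera_params(n); print(n,p["camera_matrix"],p["origin"],p["orientation"])
    for q in("camera_grip","pendant"):
        for d in env.silhouettes(n,q): 
            m=d["region"].astype(np.uint8); print(n,q,round(d["score"],2),d["box"],cv2.minAreaRect(cv2.findNonZero(m)) if m.any() else 0)
s=env.read_state(); print(s["clock"],s["tool_pos"],s["ee_rot"],s["gripper_width"])
E
```

```text
top [[475.29116492   0.         250.60244078]
 [  0.         475.29116492 192.30539214]
 [  0.           0.           1.        ]] [0.45057695 0.07127384 1.21280115] [-3.03835364 -0.03069989 -1.54679137]
top camera_grip 0.75 [354.8, 198.6, 383.1, 274.1] ((367.09991455078125, 233.81033325195312), (20.211421966552734, 74.29327392578125), 19.025606155395508)
top pendant 0.95 [155.9, 174.4, 184.2, 200.7] ((169.542724609375, 187.7366485595703), (22.60924530029297, 23.14613914489746), 72.6459732055664)
top pendant 0.71 [101.5, 182.1, 125.6, 206.8] ((113.19512176513672, 193.25608825683594), (22.859329223632812, 23.742780685424805), 83.6598129272461)
top pendant 0.59 [123.9, 133.9, 152.7, 158.0] ((137.85067749023438, 146.98190307617188), (22.601804733276367, 22.87087059020996), 70.34617614746094)
scene [[354.17841084   0.         255.83835713]
 [  0.         354.17841084 198.53981187]
 [  0.           0.           1.        ]] [1.31061932 0.14339187 0.5973238 ] [-2.19741399  0.01750777  1.696104  ]
scene camera_grip 0.55 [135.6, 162.2, 180.4, 206.7] ((155.75001525878906, 181.75001525878906), (21.920310974121094, 56.56854248046875), 45.0)
scene pendant 0.89 [319.2, 209.7, 352.1, 231.4] ((332.3269348144531, 220.13462829589844), (21.180543899536133, 27.65237808227539), 78.69007110595703)
scene pendant 0.81 [356.5, 237.8, 385.4, 262.5] ((371.28631591796875, 248.68783569335938), (21.122943878173828, 28.70684242248535), 75.25643920898438)
scene pendant 0.6 [374.8, 213.2, 404.4, 228.0] ((388.0836486816406, 220.33853149414062), (20.1481876373291, 27.571203231811523), 86.42366790771484)
0.3 [0.22111112 0.63758427 0.2262203 ] [ 3.14100859e+00 -9.87353384e-05 -3.33781975e-01] 0.08755175739076626
```

View pics/top0.png

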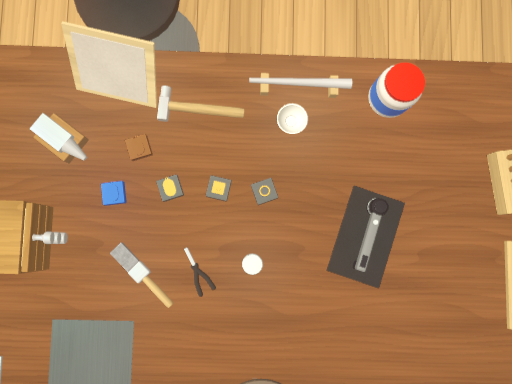

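View pics/scene0.png

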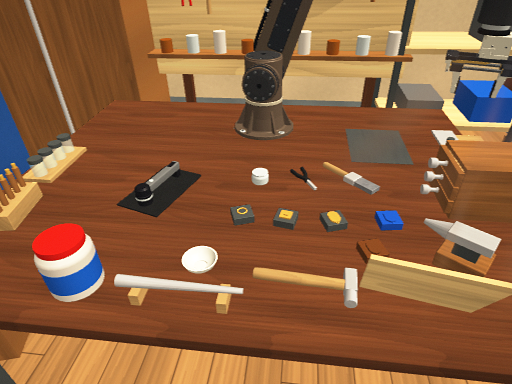

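The top view shows the oval pendant at about (169,187), with the brooch at (218,188) and the ring at (264,191). The blue and brown look-alikes are at (113,193) and (138,147). The hand-held camera lies on the mat, with its head at (377,207) and its tail at (362,263). The scene view agrees.

```bash
python3 - <<'E'
from h import *
im=env.snapshot("top"); sc=env.snapshot("scene")
a=cv2.resize(im[175:300,315:415],None,fx=4.8,fy=4.8,interpolation=cv2.INTER_CUBIC)
b=cv2.resize(im[165:215,145:195],(600,600),interpolation=cv2.INTER_CUBIC)[:, :300*2]
cv2.imwrite("pics/crop.png",np.hstack([cv2.resize(a,(400,500)),cv2.resize(b,(400,500)) ]))
hsv=cv2.cvtColor(im,cv2.COLOR_BGR2HSV)
sub=np.zeros(im.shape[:2],np.uint8); sub[175:300,315:415]=1
m=((hsv[...,1]<90)&(sub>0)).astype(np.uint8)
c=max(cv2.findContours(m,0,1)[0],key=cv2.contourArea); r=cv2.minAreaRect(c); bx=cv2.boxPoints(r); print("mat",r)
w=pix2w("top",bx,.006); print(w.round(4),w.mean(0)); e=sorted([w[1]-w[0],w[2]-w[1]],key=np.linalg.norm); print([np.linalg.norm(x) for x in e],np.degrees(np.arctan2(e[1][1],e[1][0])))
# handle grey
h=((im.min(2)>85)&(hsv[...,1]<60)&(sub>0)).astype(np.uint8)
c=max(cv2.findContours(h,0,1)[0],key=cv2.contourArea); r=cv2.minAreaRect(c); bx=cv2.boxPoints(r); print("handle",r)
w=pix2w("top",bx,.054); print(w.round(4),w.mean(0)); e=sorted([w[1]-w[0],w[2]-w[1]],key=np.linalg.norm); print([np.linalg.norm(x) for x in e],np.degrees(np.arctan2(e[1][1],e[1][0])))
# pendant brass
sub=np.zeros(im.shape[:2],np.uint8); sub[170:205,150:190]=1
p=((hsv[...,1]>120)&(hsv[...,2]>150)&(hsv[...,0]>18)&(sub>0)).astype(np.uint8)
c=max(cv2.findContours(p,0,1)[0],key=cv2.contourArea); r=cv2.minAreaRect(c);print("pend",r,pix2w("top",[r[0]],.026))
d=env.silhouettes("top","pendant")[0]; r=cv2.minAreaRect(cv2.findNonZero(d["region"].astype(np.uint8))); print(d["box"],pix2w("top",[r[0]],.015))
hs=cv2.cvtColor(sc,cv2.COLOR_BGR2HSV); s2=np.zeros(p.shape,np.uint8); s2[205:235,315:355]=1
p=((hs[...,1]>120)&(hs[...,2]>150)&(hs[...,0]>18)&(s2>0)).astype(np.uint8)
c=max(cv2.findContours(p,0,1)[0],key=cv2.contourArea); r=cv2.minAreaRect(c);print("pend scene",r,pix2w("scene",[r[0]],.026))
print(np.linalg.norm(pix2w("scene",[r[0]],.0)[0][:2]))
E
```

```text
mat ((365.7779541015625, 236.42913818359375), (54.727237701416016, 89.52970123291016), 17.700428009033203)
[[ 0.3828 -0.1581  0.006 ]
 [ 0.6014 -0.2269  0.006 ]
 [ 0.562  -0.3621  0.006 ]
 [ 0.3442 -0.2906  0.006 ]] [ 0.47260034 -0.25938274  0.006     ]
[np.float64(0.14082319426215614), np.float64(0.22922706961505765)] -17.467779006543296
handle ((369.15380859375, 234.73077392578125), (15.885404586791992, 74.3280029296875), 11.309932708740234)
[[ 0.3897 -0.2172  0.054 ]
 [ 0.5685 -0.2532  0.054 ]
 [ 0.5618 -0.2919  0.054 ]
 [ 0.3831 -0.2553  0.054 ]] [ 0.47575313 -0.2543861   0.054     ]
[np.float64(0.03933013449345043), np.float64(0.18233529749838728)] -11.382239885354675
pend ((168.6999969482422, 186.09999084472656), (18.973661422729492, 10.75174331665039), 71.56504821777344) [[0.58446588 0.24307651 0.026     ]]
[100.4, 183.8, 127.9, 207.7] [[0.56469004 0.38309679 0.015     ]]
pend scene ((333.98004150390625, 216.64004516601562), (14.600000381469727, 9.199999809265137), 53.13010025024414) [[0.58681751 0.24332356 0.026     ]]
0.6068126174424909
```

View pics/crop.png

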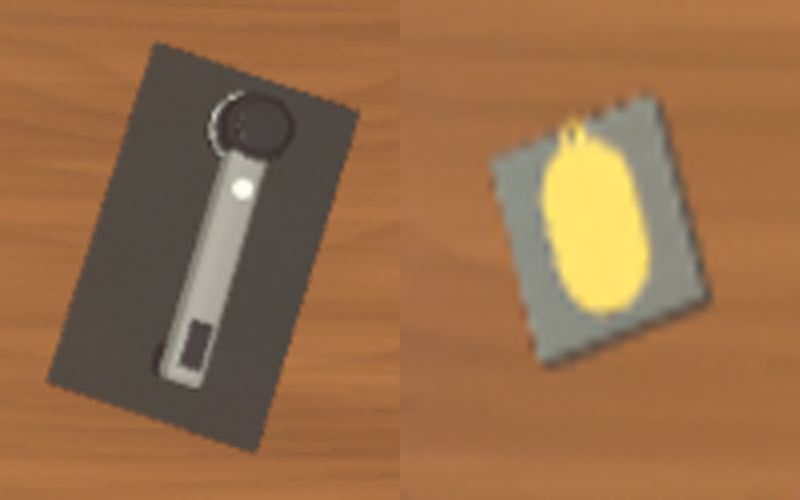

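The left crop shows the head top at about (379,206) and the handle's tail end at about (362,271) in full-image pixels. The right crop shows the pendant body centred at about (169.3,187.3), with its loop at the upper end.

```bash
python3 - <<'E'
from h import *
h=pix2w("top",[[378.9,205.9]],.062)[0]; t=pix2w("top",[[361.7,270.8]],.054)[0]; p=pix2w("top",[[169.2,187.2]],.026)[0]
d=h-t; d[2]=0; L=np.linalg.norm(d); d/=L
print("head",h,"tail",t,"len",L,"(165 expected) yaw",np.arctan2(d[1],d[0]))
print("grip from head",h-.085*d,"from tail",t+.08*d,"pendant",p)
for lo in (p,): print("r",np.hypot(*p[:2]))
m=np.array([.4726,-.2594]);a=np.radians(-17.5);Rm=np.array([[np.cos(a),np.sin(a)],[-np.sin(a),np.cos(a)]])
print("grip in mat",Rm@((h-.085*d)[:2]-m),"head",Rm@(h[:2]-m))
# scene view projection check
g=h-.085*d; print("scene proj head,grip",w2pix("scene",[h,[g[0],g[1],.054]]))
E
```

```text
head [ 0.54576634 -0.27616838  0.062     ] tail [ 0.3872789  -0.23582199  0.054     ] len 0.1635423518593803 (165 expected) yaw -0.24927665312124908
grip from head [ 0.4633936  -0.25519862  0.062     ] from tail [ 0.46480619 -0.25555823  0.054     ] pendant [0.58173265 0.24171704 0.026     ]
r 0.6299523793445058
grip in mat [-0.01004368  0.0012385 ] head [0.07482233 0.00600925]
scene proj head,grip [[142.6920308  184.85460755]
 [160.72826638 172.04786032]]
```

>>> {"name": "move_arm", "arguments": {"targets": [100, 0.028, -0.038, 0, 0, 0, 0.0074, 100, 0.028, -0.038, 0, 0, 0, 0.0074, 100, 0.028, -0.038, 0, 0, 0, 0.0074, 100, 0.028, -0.038, 0, 0, 0, 0.0074, 100, 0.028, -0.038, 0, 0, 0, 0.0074, 100, 0.028, -0.038, 0, 0, 0, 0.0074, 100, 0.028, -0.038, 0, 0, 0, 0.0074, 100, 0.028, -0.038, 0, 0, 0, 0.0074, 100, 0.028, -0.038, 0, 0, 0, 0.0074, 100, 0.028, -0.038, 0, 0, 0, 0.0074, 100, -0.003, -0.04, 0, 0, 0, 0, 100, -0.003, -0.04, 0, 0, 0, 0, 100, -0.003, -0.04, 0, 0, 0, 0, 100, -0.003, -0.04, 0, 0, 0, 0, 100, -0.003, -0.04, 0, 0, 0, 0, 100, -0.003, -0.04, 0, 0, 0, 0, 100, -0.003, -0.04, 0, 0, 0, 0, 100, -0.003, -0.04, 0, 0, 0, 0, 100, -0.003, -0.04, 0, 0, 0, 0, 100, -0.003, -0.04, 0, 0, 0, 0]}}

```text
clock: 2.45
tool_pos: [0.4708, -0.1438, 0.227]
ee_rot: [-3.141, -0.001, -0.26]
wrist_force: [0.4, 0.0, 0.2]
gripper_width: 0.0879
grasp_force: 0.0
```

>>> {"name": "move_arm", "arguments": {"targets": [100, -0.002, -0.028, 0, 0, 0, 0, 100, -0.002, -0.028, 0, 0, 0, 0, 100, -0.002, -0.028, -0.03, 0, 0, 0, 100, -0.001, -0.028, -0.04, 0, 0, 0, 100, 0, 0, -0.04, 0, 0, 0, 100, 0, 0, 0, 0, 0, 0]}}

```text
clock: 3.05
tool_pos: [0.4602, -0.2541, 0.1118]
ee_rot: [-3.142, 0.009, -0.263]
wrist_force: [-0.5, -0.0, -0.2]
gripper_width: 0.0875
grasp_force: 0.0
```

```bash
python3 - <<'E'
from h import *
s=env.read_state(); print(s["tool_pos"],s["ee_rot"],s["joints"])
t=env.snapshot("top");c=env.snapshot("scene")
cv2.imwrite("pics/close.png",np.hstack([cv2.resize(t[170:300,310:414],(400,500)),cv2.resize(c[110:220,110:198],(400,500),interpolation=cv2.INTER_CUBIC)]))
E
```

```text
[ 0.4602166  -0.25410794  0.11184953] [-3.14155217  0.00932792 -0.2625783 ] [-0.1319992   0.22729195 -0.46191235 -0.00161356 -0.89083591  1.44123739]
```

View pics/close.png

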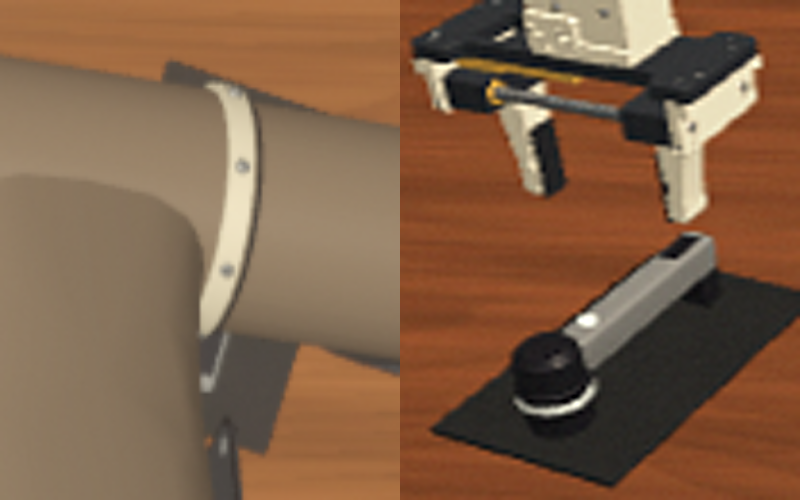

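The fingers straddle the handle in the scene crop: the handle runs from the head at about (555,385) to the tail at (700,245), with a finger on each side. The top view is blocked by the arm. Next is the descent.

>>> {"name": "move_arm", "arguments": {"targets": [100, 0, 0, -0.02, 0, 0, 0, 100, 0, 0, -0.02, 0, 0, 0, 100, 0, 0, -0.02, 0, 0, 0, 100, 0, 0, -0.01, 0, 0, 0, 100, 0, 0, -0.01, 0, 0, 0, 100, 0, 0, 0, 0, 0, 0, 100, 0, 0, 0, 0, 0, 0, 100, 0, 0, 0, 0, 0, 0]}}

```text
clock: 3.95
tool_pos: [0.4649, -0.2544, 0.0375]
ee_rot: [-3.142, -0.001, -0.26]
wrist_force: [0.4, -0.2, 0.5]
gripper_width: 0.0876
grasp_force: 0.0
```

>>> {"name": "move_arm", "arguments": {"targets": [100, 0, 0, -0.008, 0, 0, 0, 100, 0, 0, -0.007, 0, 0, 0, 100, 0, 0, 0, 0, 0, 0, 0, 0, 0, 0, 0, 0, 0, 0, 0, 0, 0, 0, 0, 0, 0, 0, 0, 0, 0, 0, 0, 0, 0, 0, 0, 0, 0, 0, 0, 0, 0, 0, 0, 0, 0, 0, 0, 0, 0, 0, 0, 0, 0, 0, 0, 0, 0, 0, 0, 0, 0, 0, 0, 0, 0, 0, 0, 0, 0, 0, 0, 0, 0, 0, 0, 0, 0, 0, 0, 0]}}

```text
clock: 5.25
tool_pos: [0.4642, -0.2543, 0.0216]
ee_rot: [3.141, -0.0, -0.26]
wrist_force: [-0.1, -1.6, 0.2]
gripper_width: 0.0239
grasp_force: 29.7
```

>>> {"name": "move_arm", "arguments": {"targets": [0, 0, 0, 0.004, 0, 0, 0, 0, 0, 0, 0.008, 0, 0, 0, 0, 0, 0, 0.015, 0, 0, 0, 0, 0, 0, 0.02, 0, 0, 0, 0, 0, 0, 0.02, 0, 0, 0, 0, 0, 0, 0.02, 0, 0, 0, 0, 0, 0, 0.02, 0, 0, 0, 0, 0, 0, 0.015, 0, 0, 0, 0, 0, 0, 0.008, 0, 0, 0, 0, 0, 0, 0, 0, 0, 0, 0, 0, 0, 0, 0, 0, 0, 0, 0, 0, 0, 0, 0, 0, 0, 0, 0, 0, 0, 0, 0]}}

```text
clock: 6.55
tool_pos: [0.4637, -0.2542, 0.1507]
ee_rot: [3.141, 0.002, -0.26]
wrist_force: [-0.6, 0.6, -3.1]
gripper_width: 0.0242
grasp_force: 29.7
```

```bash
python3 - <<'E'
from h import *
s=env.read_state(); print(s["tool_pos"],s["ee_rot"],s["moment"],s["wrist_force"])
c=env.snapshot("scene")
cv2.imwrite("pics/lift.png",cv2.resize(c[60:220,80:240],(600,600),interpolation=cv2.INTER_CUBIC))
g=s["tool_pos"]+np.array([0,0,.019]);u=np.array([np.cos(-.26),np.sin(-.26),0])
print(((w2pix("scene",[g+.085*u+[0,0,-.035],g+.085*u+[0,0,.021],g-.075*u+[0,0,.013],g-.075*u-[0,0,.013]])-[80,60])*3.75).round())
E
```

```text
[ 0.4636636  -0.25416838  0.15067656] [ 3.14148199e+00  1.69407504e-03 -2.59851548e-01] [-0.04020899 -0.02559035  0.00418275] [-0.59609444  0.62767525 -3.11193621]
[[214. 382.]
 [196. 310.]
 [331. 230.]
 [336. 261.]]
```

View pics/lift.png

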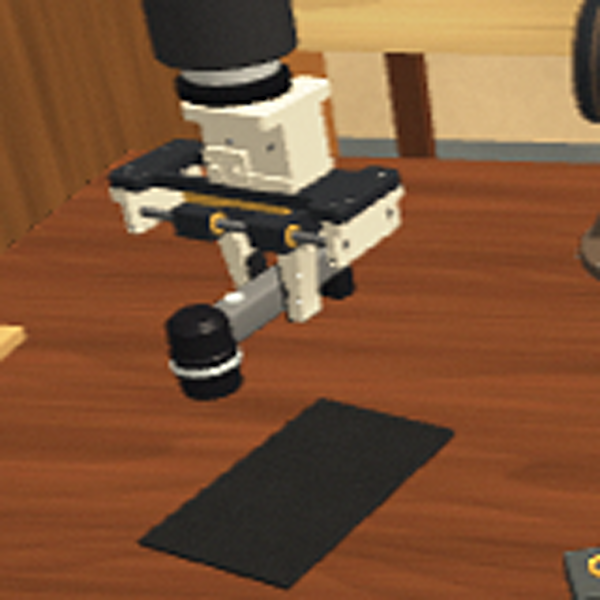

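The camera hangs level: its lens end is at (215,388) in the crop and I predicted (214,382). Next I carry it over.

>>> {"name": "move_arm", "arguments": {"targets": [0, 0, 0.01, 0, 0, 0, 0, 0, 0.002, 0.02, 0, 0, 0, 0, 0, 0.002, 0.028, 0, 0, 0, 0, 0, 0.002, 0.028, 0, 0, 0, 0, 0, 0.002, 0.028, 0, 0, 0, 0, 0, 0.002, 0.028, 0, 0, 0, 0, 0, 0.002, 0.028, 0, 0, 0, 0, 0, 0.002, 0.028, 0, 0, 0, 0, 0, 0.002, 0.028, 0, 0, 0, 0, 0, 0.002, 0.028, 0, 0, 0, 0, 0, 0.002, 0.028, 0, 0, 0, 0, 0, 0.002, 0.028, 0, 0, 0, 0, 0, 0.002, 0.028, 0, 0, 0, 0, 0, 0.002, 0.028, 0, 0, 0, 0, 0, 0.002, 0.028, 0, 0, 0, 0, 0, 0.002, 0.028, 0, 0, 0, 0, 0, 0.002, 0.028, 0, 0, 0, 0, 0, 0.002, 0.028, 0, 0, 0, 0, 0, 0.001, 0.02, 0, 0, 0, 0, 0, 0, 0.02, 0, 0, 0, 0]}}

```text
clock: 8.6
tool_pos: [0.4988, 0.2649, 0.1513]
ee_rot: [3.141, 0.0, -0.259]
wrist_force: [0.2, -0.5, -2.9]
gripper_width: 0.024
grasp_force: 29.7
```

>>> {"name": "move_arm", "arguments": {"targets": [0, 0, 0, 0, 0, 0, 0, 0, 0, 0, 0, 0, 0, 0, 0, 0, 0, 0, 0, 0, 0, 0, 0, 0, -0.01, 0, 0, 0, 0, 0, 0, -0.015, 0, 0, 0, 0, 0, 0, -0.01, 0, 0, 0, 0, 0, 0, 0, 0, 0, 0, 0, 0, 0, 0, 0, 0, 0, 0, 0, 0, 0, 0, 0, 0]}}

```text
clock: 9.5
tool_pos: [0.4996, 0.2639, 0.1171]
ee_rot: [-3.141, -0.001, -0.26]
wrist_force: [0.8, -0.5, -2.7]
gripper_width: 0.024
grasp_force: 29.7
```

```bash
python3 - <<'E'
from h import *
s=env.read_state(); print(s["tool_pos"],s["ee_rot"],s["clock"],s["grasp_force"])
c=env.snapshot("scene"); x0,y0=250,110
cv2.imwrite("pics/over.png",cv2.resize(c[y0:y0+150,x0:x0+150],(600,600),interpolation=cv2.INTER_CUBIC))
y=s["ee_rot"][2];g=s["tool_pos"]+np.array([0,0,.019]);u=np.array([np.cos(y),np.sin(y),0])
l=g+.085*u-[0,0,.035];print("lens",l,"to go",np.array([.583,.242,.076])-l)
print(((w2pix("scene",[l,l+[0,0,.056],[.583,.242,.026]])-[x0,y0])*4).round())
E
```

```text
[0.49956924 0.26390032 0.1170876 ] [-3.14095443e+00 -5.91091260e-04 -2.59804817e-01] 9.5 29.70686227083206
lens [0.58171665 0.24206451 0.1010876 ] to go [ 1.28334665e-03 -6.45078845e-05 -2.50876043e-02]
[[347. 325.]
 [358. 247.]
 [334. 423.]]
```

View pics/over.png

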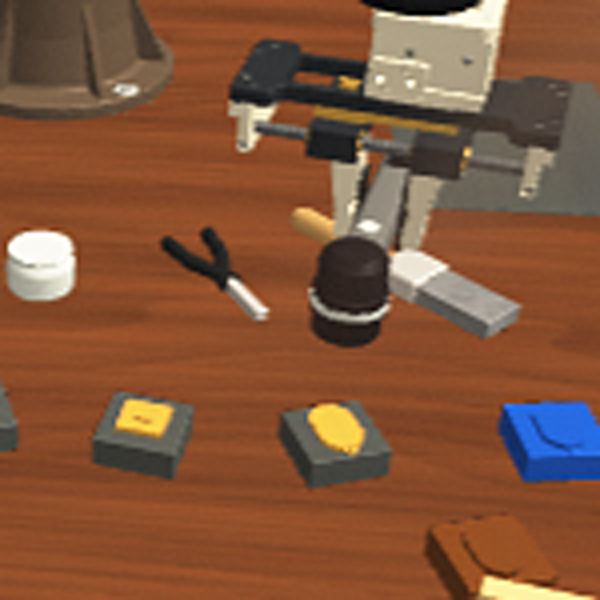

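The lens end is at (344,330), where I predicted (347,325). The pendant centre is at (338,428), where I predicted (334,423). Both are within 2–3 mm, so I descend 25 mm and hold.

>>> {"name": "move_arm", "arguments": {"targets": [0, 0.001, 0, -0.008, 0, 0, 0, 0, 0, 0, -0.009, 0, 0, 0, 0, 0, 0, -0.008, 0, 0, 0, 0, 0, 0, 0, 0, 0, 0, 0, 0, 0, 0, 0, 0, 0, 0, 0, 0, 0, 0, 0, 0, 0, 0, 0, 0, 0, 0, 0, 0, 0, 0, 0, 0, 0, 0, 0, 0, 0, 0, 0, 0, 0, 0, 0, 0, 0, 0, 0, 0, 0, 0, 0, 0, 0, 0, 0, 0, 0, 0, 0, 0, 0, 0, 0, 0, 0, 0, 0, 0, 0, 0, 0, 0, 0, 0, 0, 0, 0, 0, 0, 0, 0, 0, 0, 0, 0, 0, 0, 0, 0, 0, 0, 0, 0, 0, 0, 0, 0, 0, 0, 0, 0, 0, 0, 0, 0, 0, 0, 0, 0, 0, 0, 0, 0, 0, 0, 0, 0, 0]}}

```text
clock: 11.55
tool_pos: [0.5002, 0.2637, 0.0916]
ee_rot: [-3.142, -0.0, -0.26]
wrist_force: [0.5, -0.1, -2.5]
gripper_width: 0.0239
grasp_force: 29.7
```

>>> {"name": "move_arm", "arguments": {"targets": [0, 0, 0, 0, 0, 0, 0, 0, 0, 0, 0, 0, 0, 0, 0, 0, 0, 0, 0, 0, 0, 0, 0, 0, 0, 0, 0, 0, 0, 0, 0, 0, 0, 0, 0, 0, 0, 0, 0, 0, 0, 0, 0, 0, 0, 0, 0, 0, 0, 0, 0, 0, 0, 0, 0, 0, 0, 0, 0, 0, 0, 0, 0]}}

```text
clock: 12.45
tool_pos: [0.5002, 0.2637, 0.0916]
ee_rot: [3.142, 0.0, -0.26]
wrist_force: [-0.3, -0.2, -2.8]
gripper_width: 0.0242
grasp_force: 29.7
```

```bash
python3 - <<'E'
from h import *
s=env.read_state(); print(s["tool_pos"],s["ee_rot"],s["clock"],np.abs(s["qvel"]).max())
c=env.snapshot("scene");x0,y0=300,150
cv2.imwrite("pics/hold.png",cv2.resize(c[y0:y0+100,x0:x0+100],(600,600),interpolation=cv2.INTER_CUBIC))
E
```

```text
[0.50015514 0.2637068  0.09155334] [ 3.14155171e+00  2.86448529e-06 -2.59775333e-01] 12.45 0.0019746215660785037
```

View pics/hold.png

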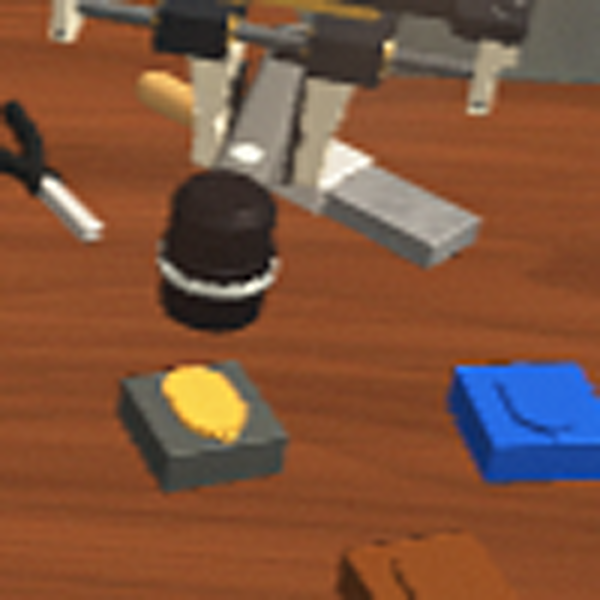

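The lens end is at about (335.5,202) and the pendant centre at about (334.2,217) in full-image pixels. I'll check the offset.

```bash
python3 - <<'E'
from h import *
print(pix2w("scene",[[335.3,201.8]],.0756),pix2w("scene",[[333.9,216.8]],.026))
E
```

```text
[[0.59045072 0.24088018 0.0756    ]] [[0.58749573 0.24308784 0.026     ]]
```

The lens is within about 4 mm of centre and was still for more than 2 s. Now I return the camera to the mat.

>>> {"name": "move_arm", "arguments": {"targets": [0, 0, 0, 0.01, 0, 0, 0, 0, 0, 0, 0.02, 0, 0, 0, 0, 0, 0, 0.02, 0, 0, 0, 0, 0, -0.01, 0.01, 0, 0, 0, 0, -0.002, -0.028, 0, 0, 0, 0, 0, -0.002, -0.028, 0, 0, 0, 0, 0, -0.002, -0.028, 0, 0, 0, 0, 0, -0.002, -0.028, 0, 0, 0, 0, 0, -0.002, -0.028, 0, 0, 0, 0, 0, -0.002, -0.028, 0, 0, 0, 0, 0, -0.002, -0.028, 0, 0, 0, 0, 0, -0.002, -0.028, 0, 0, 0, 0, 0, -0.002, -0.028, 0, 0, 0, 0, 0, -0.002, -0.028, 0, 0, 0, 0, 0, -0.002, -0.028, 0, 0, 0, 0, 0, -0.002, -0.028, 0, 0, 0, 0, 0, -0.002, -0.028, 0, 0, 0, 0, 0, -0.002, -0.028, 0, 0, 0, 0, 0, -0.002, -0.028, 0, 0, 0, 0, 0, -0.002, -0.028, 0, 0, 0, 0]}}

```text
clock: 14.5
tool_pos: [0.4673, -0.1958, 0.1518]
ee_rot: [-3.141, -0.0, -0.26]
wrist_force: [0.4, 0.0, -2.9]
gripper_width: 0.0238
grasp_force: 29.7
```

>>> {"name": "move_arm", "arguments": {"targets": [0, -0.002, -0.028, 0, 0, 0, 0, 0, -0.002, -0.022, 0, 0, 0, 0, 0, 0, -0.01, 0, 0, 0, 0, 0, 0, 0, 0, 0, 0, 0, 0, 0, 0, 0, 0, 0, 0, 0, 0, 0, -0.015, 0, 0, 0, 0, 0, 0, -0.02, 0, 0, 0, 0, 0, 0, -0.02, 0, 0, 0, 0, 0, 0, -0.02, 0, 0, 0, 0, 0, 0, -0.02, 0, 0, 0, 0, 0, 0, -0.015, 0, 0, 0, 0, 0, 0, -0.008, 0, 0, 0, 0, 0, 0, 0, 0, 0, 0, 0, 0, 0, 0, 0, 0, 0, 0, 0, 0, 0, 0, 0, 0]}}

```text
clock: 16.0
tool_pos: [0.4649, -0.2542, 0.0345]
ee_rot: [-3.142, -0.002, -0.259]
wrist_force: [0.4, -0.5, -2.8]
gripper_width: 0.0237
grasp_force: 29.7
```

>>> {"name": "move_arm", "arguments": {"targets": [0, 0, 0, -0.005, 0, 0, 0, 0, 0, 0, -0.003, 0, 0, 0, 0, 0, 0, -0.002, 0, 0, 0, 0, 0, 0, -0.001, 0, 0, 0, 0, 0, 0, -0.001, 0, 0, 0, 0, 0, 0, -0.001, 0, 0, 0, 0, 0, 0, 0, 0, 0, 0, 0, 0, 0, 0, 0, 0, 0, 0, 0, 0, 0, 0, 0, 0]}}

```text
clock: 16.9
tool_pos: [0.4641, -0.2544, 0.0215]
ee_rot: [3.141, -0.0, -0.26]
wrist_force: [-3.8, 2.4, 9.9]
gripper_width: 0.0242
grasp_force: 29.8
```

Contact shows as a 10 N upward force, so I open slowly, wait, and lift straight up.

>>> {"name": "move_arm", "arguments": {"targets": [35, 0, 0, 0, 0, 0, 0, 45, 0, 0, 0, 0, 0, 0, 60, 0, 0, 0, 0, 0, 0, 100, 0, 0, 0, 0, 0, 0, 100, 0, 0, 0, 0, 0, 0, 100, 0, 0, 0, 0, 0, 0, 100, 0, 0, 0, 0, 0, 0, 100, 0, 0, 0, 0, 0, 0, 100, 0, 0, 0.01, 0, 0, 0, 100, 0, 0, 0.02, 0, 0, 0, 100, 0, 0, 0.03, 0, 0, 0, 100, 0, 0, 0.04, 0, 0, 0, 100, 0, 0, 0.03, 0, 0, 0, 100, 0, 0.04, 0.02, 0, 0, 0, 100, 0, 0.04, 0, 0, 0, 0, 100, 0, 0.04, 0, 0, 0, 0, 100, 0, 0.04, 0, 0, 0, 0, 100, 0, 0.04, 0, 0, 0, 0, 100, 0, 0.04, 0, 0, 0, 0, 100, 0, 0, 0, 0, 0, 0]}}

```text
clock: 18.9
tool_pos: [0.4645, -0.0108, 0.1717]
ee_rot: [-3.14, -0.002, -0.256]
wrist_force: [0.3, 0.1, 0.6]
gripper_width: 0.088
grasp_force: 0.0
```

```bash
python3 - <<'E'
from h import *
s=env.read_state(); print(s["tool_pos"],s["clock"],s["gripper_width"])
t=env.snapshot("top");c=env.snapshot("scene")
cv2.imwrite("pics/end.png",np.hstack([cv2.resize(t[175:300,315:415],(400,500)),cv2.resize(c[110:220,110:198],(400,500),interpolation=cv2.INTER_CUBIC)]))
E
```

```text
[ 0.46454055 -0.0108269   0.17172966] 18.9 0.08800659823032017
```

View pics/end.png

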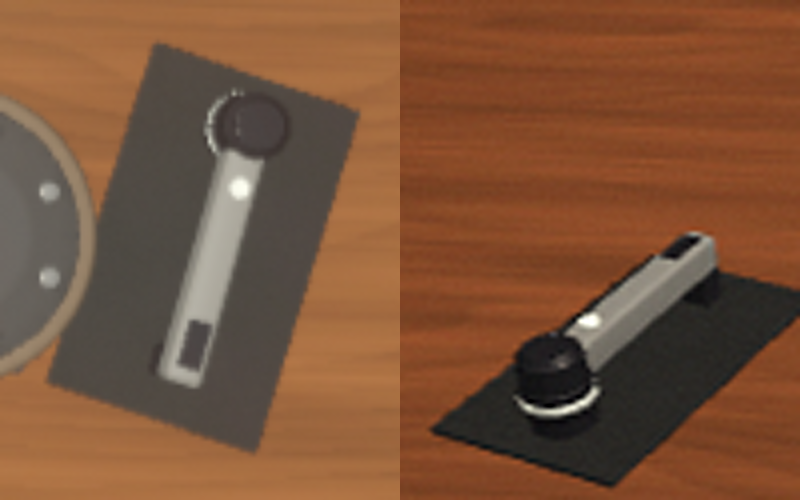

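The camera lies as it did at the start, with its head at (254,125) and tail at (187,385) in the crop. The robot is clear of it.

```bash
python3 -c "
from station import env
print(env.sign_off())"
```

```text
the job is handed in; nothing more can be done
None
```

I held the camera still for over 2 s about 5 cm above the pendant, within about 4 mm of its middle by my measurement. I then set it back on its mat as it lay, released it and handed the job in at about 19 s; sign-off returned no verdict.

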